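Roll the jar caddy into its parking bay

ROBOT

A 7-joint arm with a two-finger parallel gripper is mounted at the origin on a cart in front of the work surface, level with it; the furniture and walls round the work are solid. World frame = base frame: x ahead of the robot, y to its left, z up, the work surface at z = 0. Lengths are in mm, angles in rad, forces in N, time in s.
With the tool pointing down it reaches from about 425 to 875 mm from the base axis. Payload 4.7 kg.
Tool frame: the origin (TCP) lies at the very end of the fingers, on their centre line; the grasp point (between the pads) lies 19 mm behind it; z points along the fingers, y is the line along which they close (so a half turn about z gives the same grasp; the last joint's range is limited). The gripper opens to 85 mm and grips with 20 to 120 N. Pads are 22 mm wide; open, the fingers measure 114 mm over their backs; the gripper's body (76 mm by 85 mm) begins 54 mm behind the grasp point. The pads swing forward as they close: fully open they stand 13 mm farther back than shut.
Start: joints at [1.29, 0.321, -0.07, 1.45, 0.023, 1.371, -0.057], TCP at [188.836, -621.985, 231.349] pointing down, gripper open.
Joint ranges: [-2.86, 2.86], [-0.3, 2.09], [-1.38, 1.24], [0.06, 2.45], [-1.56, 4.7], [0.09, 2.05], [-2.69, 2.69]. Speed limits (rad/s): [2.57, 2.57, 3.14, 3.14, 3.14, 3.14, 3.14].

INTERFACE

Orientations are given as a unit quaternion [x, y, z, w].
In Python, from workcell import r gives the robot as it stands.
- The arm moves only by the tool play_rows, never from a script. Its argument "series" is one flat list of numbers, 7 for each row, row after row: the turn, a rotation vector about the tool's x, y, z in rad, then the shift along the tool's x, y, z in m, then the finger opening in m, from 0 to 0.0854. In form: [ax, ay, az, dx, dy, dz, grip, ax, ay, az, dx, dy, dz, grip, ...]. A call has 1 to 5 rows; each row shifts and turns the commanded pose from where the row before left it, along the tool's axes as they then stand; what a row does not reach is not made up. A row lasts 1/8 s, in which the tool goes at most 62.5 mm and 10.7 degrees, less where a joint would pass 70% of its speed; a pose out of reach is approached as far as the arm can. A call is refused whole if a number of a shift passes 0.0625 or a number of a turn 0.188, either way. A call with a gripper value outside its range is refused whole. The fingers move at their own pace and stop on an object; "newtons" is the grip in N (left out, the last holds). Time passes only in rows, so rows that do not move let the fingers close. It gives the time, the measured TCP pose, the force, the opening and the grip force at its end, in the units of the state.
- r.observe(): the state, without advancing time (a new reading comes with each control period).
- r.get_image(name): name is "side" or "top"; returns the picture (420x560x3 uint8, red, green, blue); there is no depth.
- r.get_calibration(name): a dict with "fx", "fy", "cx", "cy" (pixels), "R" (3x3) and "t" (3): a world point X has camera coordinates R X + t. Camera axes: x right, y down, z forward; pixel columns grow to the right and rows downward; lengths in mm; the calibration is good to about 2 mm. A picture is of the moment at which its call begins. get_calibration takes no time and is no camera call.
- r.finish_job(): hands the job in; it is judged then, once.
Trained networks look in the newest picture that a camera, given by its name, has taken for a name from the list of things; names that differ only in an ending like _2 or _b are one class to them, and where a whole thing is asked for, a point or a joint stands for the part that bears it (a point fixed in the world has none). Each returns a list of dicts, best first, with "score" (0 to 1); they miss things now and then, are a little off and sometimes report something else, mostly with a low value. They report only what shows in the picture. A call takes as long as a camera call. They do not tell look-alikes from the thing itself.
- r.boxes_of(camera, name): "location" ([x, y, z] in mm, in world coordinates, good to about 4 mm: the middle of the surface that is visible of it).
- r.outline_of(camera, name): "mask" (420x560 bool, what is visible of it).
- r.tip_of(camera, name): "location" ([x, y, z] in mm, in world coordinates, good to about 4 mm: a listed point, or the origin of a listed thing).
The state is a dict: "clock": time; "joint_positions": joint angles; "qd": joint speeds; "joint_torque": joint torques, N m; "tcp_pos": TCP position; "tool_rot": TCP orientation; "force": force on the tool from outside, world axes, zero at the start; "wrist_torque": the same for the moment, N m; "width": opening from 0.0 (shut) to 1.0 (fully open); "grip_force": force on a finger pad.
Only numpy, scipy, OpenCV 4.12 (cv2) and the standard library are available. Lean on these libraries where they do the work, as an engineer would, in place of code of your own. Each camera call takes 0.05 s, during which the arm holds its last target. There are 200 camera calls.

TASK

Roll the jar caddy into its parking bay, nose first, without lifting or tipping it: while it is still wholly outside, push it along until all four swivel castors trail straight behind, then steer it in, centred and square between the kerbs. Ease it on until its nose has pushed the stop's sprung buffer right in - feel for it, do not ram it - and leave it standing there by itself, nose on the buffer, with the castors still trailing straight, both jars upright in it, and the things round about undisturbed.

Things in the scene. Friction and masses are not known exactly. Their poses are not given: they have to be found in the camera images.
- caddy: Jar caddy, about 0.8 kg: wooden tray 140 (x) x 110 (y) mm on four castors, grip bar over its rear half, two jars in its front half. Origin: on the ground under the tray's middle; x to the nose (jar end), z up. Nose face at x = +70 mm; tray floor 46, rim 66 mm above ground. Rolls at about 2 N. All castors swivel freely through full turns: it rolls any way, and kicks sideways while they swing.
- caddy_handle (a point): Centre of the dark wooden grip bar: 60 mm long along the caddy's x, 18 thick along its y, 28 high, 45 mm behind the tray's middle and 112 mm above the ground. Axes parallel to the caddy's (x to the nose). Free space on both sides of the bar and above; the jars stand about 70 mm ahead of it, their tops 40 mm higher.
- bay: Fixed parking bay: two low wooden kerbs 215 long, 14 high, 140 mm apart (wheels run between, tray passes above). Origin: on the ground, middle of the open mouth; x leads into the bay along its centre line, z up. Across it at tray height stands a wooden stop, set anew each time: its buffer's face is 110 to 160 mm inside the mouth. The stop's place is not reported: feel for it (or look).
- buffer (a joint): Travel of the stop's sprung rubber buffer (m): 0 = untouched, 0.010 = pressed fully in by the caddy's nose, against the solid stop. The pad is 50 mm wide, 36 to 58 mm above the ground. Its spring is weak (1.2 N fully in), weaker than the caddy's rolling resistance: a caddy left against it stays there.
- wheel_fl (a point): Centre of the front left castor's wheel (28 mm across), 14 mm above ground. It swivels about an upright axis at x = 46, y = 34 mm of the caddy, 16 mm from it along this point's -x. This point's x points the caddy's way when the castor trails straight for forward travel (wheel behind its axis).
- wheel_fr (a point): Centre of the front right castor's wheel (28 mm across), 14 mm above ground. It swivels about an upright axis at x = 46, y = -34 mm of the caddy, 16 mm from it along this point's -x. This point's x points the caddy's way when the castor trails straight for forward travel (wheel behind its axis).
- wheel_rl (a point): Centre of the rear left castor's wheel (28 mm across), 14 mm above ground. It swivels about an upright axis at x = -46, y = 34 mm of the caddy, 16 mm from it along this point's -x. This point's x points the caddy's way when the castor trails straight for forward travel (wheel behind its axis).
- wheel_rr (a point): Centre of the rear right castor's wheel (28 mm across), 14 mm above ground. It swivels about an upright axis at x = -46, y = -34 mm of the caddy, 16 mm from it along this point's -x. This point's x points the caddy's way when the castor trails straight for forward travel (wheel behind its axis).
- jar_left_mid (a point): Spice jar, 46 across x 106 mm high, green cap, standing loose in the tray's front half on the caddy's left side; point half-way up, on its axis, z up.
- jar_right_mid (a point): Spice jar, 46 across x 106 mm high, green cap, standing loose in the tray's front half on the caddy's right side; point half-way up, on its axis, z up.
- honey: Bystander: honey jar, 58x62x99 mm, standing on the worktop beyond the work; origin under its centre.
- pepper_mill: Bystander: wooden pepper mill, 58 across x 170 mm high, standing on the worktop beyond the work; origin under its centre.
- tin: Bystander: flat tin, 87 across x 40 mm high, standing on the worktop beyond the work; origin under its centre.
Not all that is in view belongs to the job. What is shaped like the part that bears jar_right_mid but yellow is not meant.

How it is judged (in metres and radians):
On the way:
1. all four castors trail straight (within 0.35 rad) behind their swivel axes while the caddy's nose is still outside the bay's mouth (angle between the x axis of each of wheel_fl, wheel_fr, wheel_rl, wheel_rr and the x axis of caddy_handle, either way round below 0.35 rad and x of each of wheel_fl, wheel_fr in the frame of caddy_handle below 0.091 m and x of each of wheel_rl, wheel_rr in the frame of caddy_handle below -0.001 m and x of caddy_handle in the frame of bay below -0.115 m), for 0.1 s.
At the end, for the whole second after the job is handed in: The caddy stands still and level in the bay, nose first, grip bar within 15 mm of the bay's centre line and square to it within 0.12 rad, its nose holding the buffer pressed in by more than 3 mm, all four castors trailing straight within 0.35 rad, both jars upright in the tray (y of caddy_handle in the frame of bay between -0.015 and 0.015 m and angle between the x axis of caddy_handle and the x axis of bay, either way round below 0.12 rad and angle between the x axis of each of wheel_fl, wheel_fr, wheel_rl, wheel_rr and the x axis of caddy_handle, either way round below 0.35 rad and x of each of wheel_fl, wheel_fr in the frame of caddy_handle below 0.091 m and x of each of wheel_rl, wheel_rr in the frame of caddy_handle below -0.001 m and x of caddy_handle in the frame of bay above -0.03 m and value of joint buffer above 0.003 m and linear speed of caddy below 0.01 m/s and angle between caddy_handle's own z axis and vertical below 0.05 rad and angle between each of jar_left_mid, jar_right_mid's own z axis and vertical below 0.15 rad); the robot touches nothing.
It fails at once if the caddy is lifted more than 8 mm off the worktop or tipped by more than 0.12 rad (height (world z) of caddy above 0.008 m or angle between caddy's own z axis and vertical above 0.12 rad).
It fails at once if the caddy is rammed into the bay with more than 25 N (contact force between caddy and bay above 25 N).
It fails at once if a jar in the caddy topples or leaves the tray (angle between any of jar_left_mid, jar_right_mid's own z axis and vertical above 0.4 rad or distance between any of jar_left_mid, jar_right_mid and caddy_handle above 0.13 m).
It fails at once if the honey jar, pepper mill or flat tin is moved by more than 20 mm (distance of any of honey, pepper_mill, tin from where it was at the start of the episode above 0.02 m).
It also fails if it takes over 48 s, if anything falls off the work surface, if the arm or the gripper's body presses on something with over 40 N, if the wrist force passes 120 N, or if a joint passes its speed limit or range.

## Working session

There is one attempt and no reset: what is moved stays moved. The work goes in short steps, Python scripts to look and compute and a tool call to move; the robot and the scene stay as the last step left them, time stands still between calls to the robot, and variables do not carry over. Pictures are saved under pics/ and viewed, at most 10 in all, crops included, and the job is handed in when it is done.

Besides the shell and the picture viewer there is one more tool, called after "Request:" as name(argument=value, ...) on one line, values as JSON. play_rows: Moves the arm, as the interface text tells. Its arguments: {"type":"object","properties":{"series":{"type":"array"},"newtons":{"type":"number"}},"required":["series"]}

```bash
mkdir -p pics; cat > h.py <<'E'
import numpy as np,cv2
from workcell import r
def save(cam,fn):
    im=r.get_image(cam); cv2.imwrite('pics/'+fn,im[:,:,::-1]); return im
def px(cam,X):
    c=r.get_calibration(cam);p=np.array(c['R'])@np.array(X)+np.array(c['t']);return np.round([c['fx']*p[0]/p[2]+c['cx'],c['fy']*p[1]/p[2]+c['cy']]).astype(int)
def ray(cam,u,v,z):
    c=r.get_calibration(cam);R=np.array(c['R']);o=-R.T@np.array(c['t']);d=R.T@np.array([(u-c['cx'])/c['fx'],(v-c['cy'])/c['fy'],1]);return o+d*(z-o[2])/d[2]
E
python3 - <<'E'
from h import *
a=save('top','t1.png');b=save('side','s1.png')
for n in ['caddy','caddy_handle','bay','wheel_fl','wheel_fr','wheel_rl','wheel_rr','jar_left_mid','jar_right_mid','honey','pepper_mill','tin']:
  for cam in ['top','side']:
    print(n,cam,[(np.round(d['location']).astype(int).tolist(),px(cam,d['location']).tolist(),round(d['score'],2)) for d in r.tip_of(cam,n)][:3])
s=r.observe();print(s['clock'],s['tcp_pos'],s['tool_rot'],s['width'])
E
```

```text
caddy top [([517, -181, 0], [346, 222], 0.9)]
caddy side [([512, -173, -1], [268, 305], 0.57)]
caddy_handle top [([522, -222, 113], [371, 217], 0.75)]
caddy_handle side [([520, -221, 113], [276, 276], 0.87)]
bay top []
bay side [([538, -143, 101], [277, 255], 0.57)]
wheel_fl top [([490, -153, 101], [341, 231], 0.42)]
wheel_fl side []
wheel_fr top []
wheel_fr side []
wheel_rl top []
wheel_rl side []
wheel_rr top []
wheel_rr side []
jar_left_mid top [([492, -154, 101], [342, 230], 0.72)]
jar_left_mid side [([490, -150, 95], [254, 263], 0.85)]
jar_right_mid top [([374, 116, 53], [228, 280], 0.92), ([379, -1, 51], [277, 277], 0.77), ([537, -146, 101], [338, 211], 0.71)]
jar_right_mid side [([537, -142, 99], [276, 256], 0.81), ([400, -87, 53], [207, 265], 0.68), ([378, 0, 56], [193, 242], 0.65)]
honey top [([698, 165, 3], [214, 154], 0.58)]
honey side [([698, 161, 0], [311, 208], 0.76)]
pepper_mill top [([695, 83, 1], [245, 155], 0.88)]
pepper_mill side [([696, 86, 1], [318, 223], 0.71)]
tin top [([687, -191, -4], [348, 158], 0.73)]
tin side [([691, -196, 1], [354, 299], 0.97)]
1.3 [ 188.84633951 -621.97841342  231.37040324] [ 9.89155090e-01  1.46874790e-01 -2.39190024e-06  5.57784860e-05] 0.9978287604993726
```

View pics/t1.png

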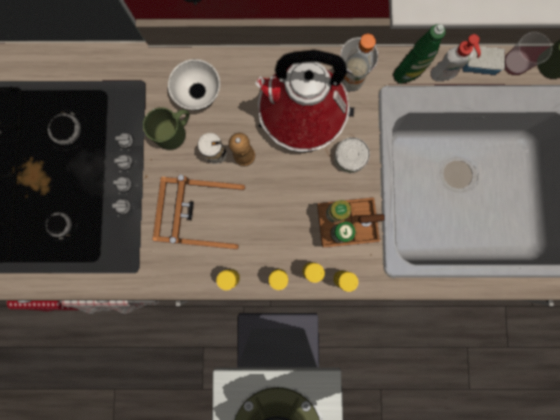

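View pics/s1.png

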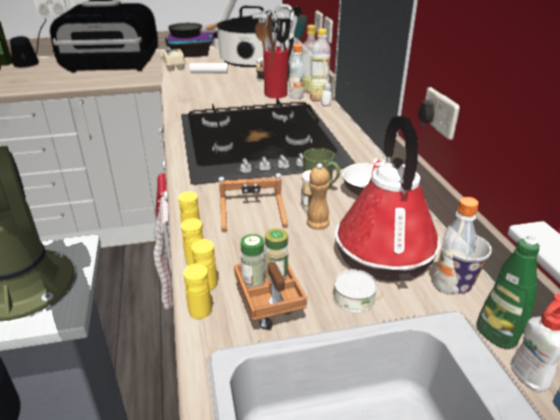

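The side view shows the caddy at (270,290) with its nose toward the bay at (252,200). In the top view the caddy is at (347,222), with green-capped jars at (340,210) left-of-nose and (344,232). The bay is at (200,212), its mouth facing right at x≈240. Look-alikes are four yellow jars at (227,280), (278,280), (314,272) and (348,281), none of them meant. The green-capped jars in the tray are the right ones. Next, a close crop of the bay and caddy.

```bash
python3 - <<'E'
from h import *
im=cv2.imread('pics/t1.png')[160:265,140:400]
cv2.imwrite('pics/c1.png',cv2.resize(im,None,fx=3,fy=3,interpolation=cv2.INTER_CUBIC))
im=cv2.imread('pics/s1.png')
a=cv2.resize(im[220:335,215:325],None,fx=3.5,fy=3.5,interpolation=cv2.INTER_CUBIC)
b=cv2.resize(im[165:240,205:300],None,fx=4,fy=4,interpolation=cv2.INTER_CUBIC)
H=max(a.shape[0],b.shape[0]);p=lambda x:cv2.copyMakeBorder(x,0,H-x.shape[0],0,5,0)
cv2.imwrite('pics/c2.png',np.hstack([p(a),p(b)]))
for cam in ['top','side']:
  d=r.outline_of(cam,'bay'); print([(x['score'],x['mask'].sum()) for x in d])
c=r.get_calibration('top');print(c['fx'],-np.array(c['R']).T@c['t'])
E
```

```text
[(0.78, np.int64(1800))]
[(0.82, np.int64(1220))]
415.09845917774226 [ 439.47778614   -5.27020435 1072.82097723]
```

View pics/c1.png

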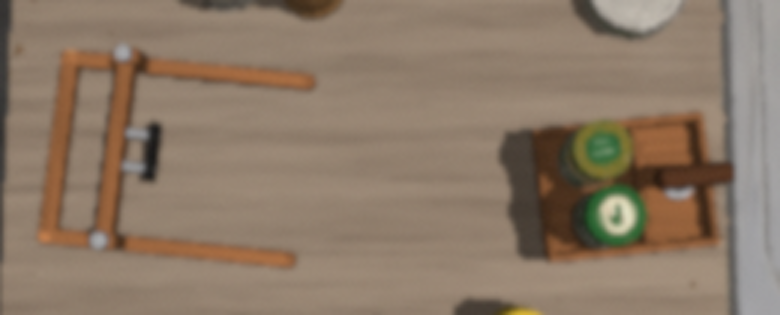

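View pics/c2.png

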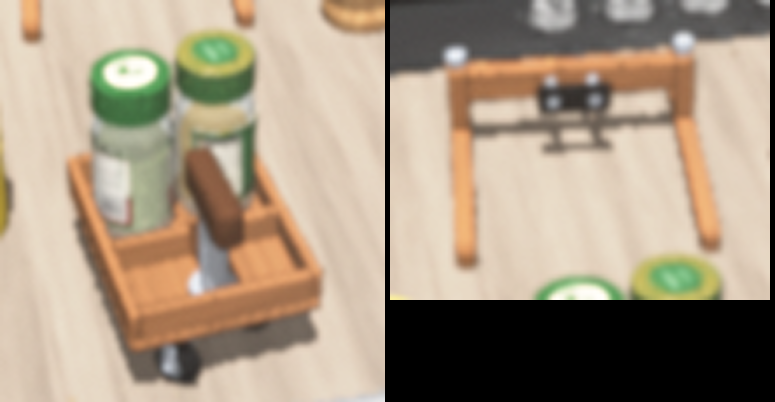

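The top crop shows the kerb mouth ends at (244,187) and (238,247), the back corners at (163,179) and (155,239), and the buffer pad face at (193,210). The caddy rim corners are nose (319,203) and (322,246), rear (374,198) and (379,241). The caddy faces the bay with its handle at the far right, and one rear castor shows splayed.

```bash
python3 - <<'E'
from h import *
U=ray('top',244.6,187.3,14);L=ray('top',238,246.7,14);UB=ray('top',162.5,179.3,14);LB=ray('top',154.5,239.2,14)
F=ray('top',193.3,210,58)
for n,v in zip('U L UB LB F'.split(),[U,L,UB,LB,F]):print(n,v.round(1))
m=(U+L)/2;b=(UB+LB)/2;d=b-m;y=np.arctan2(d[1],d[0]);print('mouth',m.round(1),'yaw',y,np.arctan2(*(UB-U)[1::-1]),np.arctan2(*(LB-L)[1::-1]),np.arctan2(*(U-L)[1::-1])+np.pi/2,'len',np.linalg.norm(d))
ex=np.array([np.cos(y),np.sin(y)]);print('buffer face in',(F-m)[:2]@ex)
C=[ray('top',u,v,66) for u,v in[(319,202.7),(322.3,246),(373.7,198.3),(379,240.7)]]
print([c.round(1) for c in C]);cc=sum(C)/4;a=C[0]+C[1]-C[2]-C[3];ya=np.arctan2(a[1],a[0]);print('caddy',cc.round(1),'yaw',ya)
h=np.array([522,-222,113]);print('handle from corners',cc[:2]-45*np.array([np.cos(ya),np.sin(ya)]))
q=(h-m)[:2];print('handle in bay',q@ex,q@np.array([-ex[1],ex[0]]))
for y2 in (U,L):pass
E
```

```text
U [606.5  81.2  14. ]
L [453.9  96.8  14. ]
UB [627.9 294.   14. ]
LB [473.2 309.8  14. ]
F [543.3 203.4  58. ]
mouth [530.2  89.   14. ] yaw 1.4757974068283828 1.4708231561199014 1.4807724280729528 1.4687539659381046 len 213.93701411484238
buffer face in 115.17015967291951
[array([ 559.9, -105.1,   66. ]), array([ 454.7, -111.7,   66. ]), array([ 570.5, -238.7,   66. ]), array([ 467.3, -248.7,   66. ])]
caddy [ 513.1 -176.1   66. ] yaw 1.656311278389938
handle from corners [ 516.96567463 -220.89603994]
handle in bay -310.34001411499827 -21.309070098594642
```

```bash
cat >> h.py <<'E'
from scipy.spatial.transform import Rotation as Ro
def state():
    s=r.observe();R=Ro.from_quat(s['tool_rot']).as_matrix()
    return s,np.array(s['tcp_pos']),np.arctan2(R[1,0],R[0,0]),R
def plan(tgt,yaw,n):
    "tool-down; shift per row (tool axes, m), and turn about tool z"
    s,p,y,R=state();print('t',s['clock'],'tcp',p.round(1),'yaw',round(y,3),'tilt',np.round(R[:2,2],4),'w',round(s['width'],3),'F',np.round(s['force'],1))
    d=(np.array(tgt)-p)/n/1000;dy=(yaw-y)/n
    for i in range(n):
        a=y+dy*i;print(i,round(-dy,3),np.round([d[0]*np.cos(a)+d[1]*np.sin(a),d[0]*np.sin(a)-d[1]*np.cos(a),-d[2]],4).tolist())
E
python3 -c "
from h import *
plan([520,-222,190],1.64,10)"
```

```text
t 1.4 tcp [ 188.8 -622.   231.4] yaw 0.295 tilt [-0.     -0.0001] w 0.998 F [ 0.8  0.6 -0.4]
0 -0.135 [0.0433, -0.0286, 0.0041]
1 -0.135 [0.0468, -0.0226, 0.0041]
2 -0.135 [0.0494, -0.0161, 0.0041]
3 -0.135 [0.0511, -0.0093, 0.0041]
4 -0.135 [0.0519, -0.0024, 0.0041]
5 -0.135 [0.0517, 0.0046, 0.0041]
6 -0.135 [0.0506, 0.0115, 0.0041]
7 -0.135 [0.0486, 0.0182, 0.0041]
8 -0.135 [0.0458, 0.0245, 0.0041]
9 -0.135 [0.0421, 0.0304, 0.0041]
```

Request:
play_rows(series=[0,0,-0.135,0.043,-0.029,0.002,0.05,0,0,-0.135,0.047,-0.023,0.002,0.05,0,0,-0.135,0.049,-0.016,0.002,0.05,0,0,-0.135,0.051,-0.009,0.002,0.05,0,0,-0.135,0.052,-0.002,0.002,0.05])

```text
clock: 2.02
tcp_pos: [355.1, -420.6, 221.5]
tool_rot: [0.884, 0.468, -0.0, 0.0]
force: [0.0, -0.5, -0.5]
width: 0.588
grip_force: 0.0
```

Request:
play_rows(series=[0,0,-0.135,0.052,0.005,0.004,0.05,0,0,-0.135,0.051,0.012,0.004,0.05,0,0,-0.135,0.049,0.018,0.004,0.05,0,0,-0.135,0.046,0.025,0.004,0.05,0,0,-0.135,0.042,0.03,0.004,0.05])

```text
clock: 2.65
tcp_pos: [521.3, -219.6, 201.5]
tool_rot: [0.679, 0.734, -0.0, 0.0]
force: [-0.3, 0.3, -0.4]
width: 0.586
grip_force: 0.0
```

Request:
play_rows(series=[0,0,0,0,0,0,0.05,0,0,0,0,0,0,0.05])

```text
clock: 2.9
tcp_pos: [520.0, -221.3, 201.2]
tool_rot: [0.681, 0.733, -0.0, 0.0]
force: [0.0, 0.1, 0.3]
width: 0.581
grip_force: 0.0
```

```bash
python3 - <<'E'
from h import *
plan([520,-222,96],1.64,5)
save('side','s2.png')
for cam in ['side','top']:
  print([(np.round(d['location']),d['score']) for d in r.tip_of(cam,'caddy_handle')])
im=cv2.imread('pics/s2.png')[190:340,190:340];cv2.imwrite('pics/c3.png',cv2.resize(im,None,fx=4,fy=4,interpolation=cv2.INTER_CUBIC))
E
```

```text
t 2.9 tcp [ 520.  -221.3  201.2] yaw 1.644 tilt [-0.0005 -0.0006] w 0.581 F [0.  0.1 0.3]
0 0.001 [-0.0001, -0.0, 0.021]
1 0.001 [-0.0001, -0.0, 0.021]
2 0.001 [-0.0001, -0.0, 0.021]
3 0.001 [-0.0001, -0.0, 0.021]
4 0.001 [-0.0001, -0.0, 0.021]
[(array([ 520., -224.,  115.]), 0.9)]
[(array([ 522., -222.,  113.]), 0.75)]
```

View pics/c3.png

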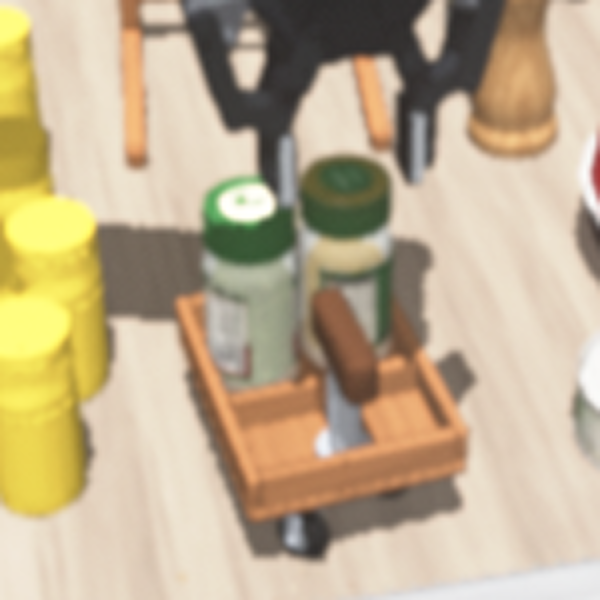

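The crop shows the open gripper above the caddy, straddling the bar line, bar at (345,340), jars upright. I'll go down.

Request:
play_rows(series=[0,0,0,-0.001,0,0.025,0.05,0,0,0,-0.001,0,0.025,0.05,0,0,0,0,0,0.025,0.05,0,0,0,0,0,0.02,0.05,0,0,0,0,0,0.009,0.05])

```text
clock: 3.68
tcp_pos: [519.5, -223.3, 96.1]
tool_rot: [0.681, 0.732, -0.0, -0.001]
force: [0.1, -0.4, 0.9]
width: 0.587
grip_force: 0.0
```

Request:
play_rows(series=[0,0,0,0,0,0,0.03,0,0,0,0,0,0,0.024,0,0,0,0,0,0,0.02,0,0,0,0,0,0,0.016,0,0,0,0,0,0,0.012], newtons=40)

```text
clock: 4.3
tcp_pos: [520.9, -223.2, 98.2]
tool_rot: [0.68, 0.733, 0.0, 0.001]
force: [-1.2, 0.2, 4.8]
width: 0.209
grip_force: 39.5
```

Request:
play_rows(series=[0,0,0,0,0,0,0.005,0,0,0,0,0,0,0.005])

```text
clock: 4.55
tcp_pos: [521.0, -223.2, 98.2]
tool_rot: [0.68, 0.733, 0.0, 0.001]
force: [0.4, -0.8, 7.0]
width: 0.205
grip_force: 39.6
```

```bash
python3 - <<'E'
from h import *
s,p,y,R=state()
m=np.array([530.2,89.]);b=1.474;ex=np.array([np.cos(b),np.sin(b)]);q=p[:2]-m
print(q@ex,q@[-ex[1],ex[0]],y)
pre=m+ex*-220
plan([*pre,p[2]],1.474,10)
E
```

```text
-311.6098555725226 -20.9684215621977 1.6447828654268137
t 4.55 tcp [ 521.  -223.2   98.2] yaw 1.645 tilt [ 0.0012 -0.001 ] w 0.205 F [ 0.4 -0.8  7. ]
0 0.017 [0.0094, -0.0005, -0.0]
1 0.017 [0.0094, -0.0007, -0.0]
2 0.017 [0.0094, -0.0008, -0.0]
3 0.017 [0.0093, -0.001, -0.0]
4 0.017 [0.0093, -0.0011, -0.0]
5 0.017 [0.0093, -0.0013, -0.0]
6 0.017 [0.0093, -0.0015, -0.0]
7 0.017 [0.0093, -0.0016, -0.0]
8 0.017 [0.0092, -0.0018, -0.0]
9 0.017 [0.0092, -0.0019, -0.0]
```

Request:
play_rows(series=[0,0,0,0,0,-0.0015,0.005,0,0,0.01,0.004,0,0,0.005,0,0,0.017,0.008,-0.001,0,0.005,0,0,0.017,0.01,-0.001,0,0.005,0,0,0.017,0.01,-0.001,0,0.005])

```text
clock: 5.18
tcp_pos: [515.3, -189.9, 98.5]
tool_rot: [0.703, 0.711, -0.0, -0.0]
force: [-0.6, -2.5, -2.0]
width: 0.207
grip_force: 39.2
```

Request:
play_rows(series=[0,0,0.02,0.01,-0.001,0,0.005,0,0,0.02,0.01,-0.001,0,0.005,0,0,0.02,0.01,-0.002,0,0.005,0,0,0.02,0.01,-0.002,0,0.005,0,0,0.02,0.009,-0.002,0,0.005])

```text
clock: 5.8
tcp_pos: [508.8, -140.9, 98.6]
tool_rot: [0.738, 0.675, -0.0, -0.0]
force: [0.4, -0.8, -5.5]
width: 0.207
grip_force: 38.9
```

```bash
cat >> h.py <<'E'
def bayrel(x):
    m=np.array([530.2,89.]);b=1.474;ex=np.array([np.cos(b),np.sin(b)]);s,p,y,R=state();q=p[:2]-m
    print('bay x,y,yaw',(q@ex).round(1),(q@[-ex[1],ex[0]]).round(1),round(y-b,4));g=m+ex*x;plan([*g,p[2]],b,5)
E
python3 - <<'E'
from h import *
bayrel(-160)
print([(np.round(d['location']),d['score']) for c in ['top','side'] if r.get_image(c) is not None for d in r.tip_of(c,'caddy_handle')])
E
```

```text
bay x,y,yaw -230.9 -0.9 0.0087
t 5.8 tcp [ 508.8 -140.9   98.6] yaw 1.483 tilt [-0.0005  0.0002] w 0.207 F [ 0.4 -0.8 -5.5]
0 0.002 [0.0142, -0.0001, -0.0]
1 0.002 [0.0142, -0.0001, -0.0]
2 0.002 [0.0142, -0.0001, -0.0]
3 0.002 [0.0142, -0.0001, -0.0]
4 0.002 [0.0142, -0.0002, -0.0]
[(array([ 507., -138.,  116.]), 0.69), (array([ 510., -137.,  116.]), 0.83), (array([506., -86.,  -1.]), 0.71)]
```

Request:
play_rows(series=[0,0,0.009,0.007,0,0.0006,0.005,0,0,0,0.012,0,0,0.005,0,0,0,0.012,0,0,0.005,0,0,0,0.012,0,0,0.005,0,0,0,0.012,0,0,0.005])

```text
clock: 6.62
tcp_pos: [514.6, -86.2, 98.4]
tool_rot: [0.74, 0.672, 0.0, 0.0]
force: [-0.4, -2.4, -1.9]
width: 0.202
grip_force: 39.6
```

Request:
play_rows(series=[0,0,0,0.012,0,0,0.005,0,0,0,0.012,0,0,0.005,0,0,0,0.012,0,0,0.005,0,0,0,0.008,0,0,0.005,0,0,0,0,0,0,0.005])

```text
clock: 7.25
tcp_pos: [518.8, -41.4, 98.3]
tool_rot: [0.74, 0.673, 0.001, -0.0]
force: [0.7, 1.8, -1.0]
width: 0.208
grip_force: 39.9
```

```bash
python3 - <<'E'
from h import *
bayrel(-60)
a=save('top','t2.png');b=save('side','s3.png')
im=cv2.imread('pics/t2.png')[165:265,145:345];A=cv2.resize(im,None,fx=3.5,fy=3.5,interpolation=cv2.INTER_CUBIC)
cv2.imwrite('pics/c4.png',A)
im=cv2.imread('pics/s3.png')[160:310,190:330];cv2.imwrite('pics/c5.png',cv2.resize(im,None,fx=4,fy=4,interpolation=cv2.INTER_CUBIC))
E
```

```text
bay x,y,yaw -130.9 -1.3 0.0023
t 7.25 tcp [518.8 -41.4  98.3] yaw 1.476 tilt [0.0004 0.0016] w 0.208 F [ 0.7  1.8 -1. ]
0 0.0 [0.0142, -0.0002, -0.0]
1 0.0 [0.0142, -0.0002, -0.0]
2 0.0 [0.0142, -0.0002, -0.0]
3 0.0 [0.0142, -0.0002, -0.0]
4 0.0 [0.0142, -0.0002, -0.0]
```

View pics/c4.png

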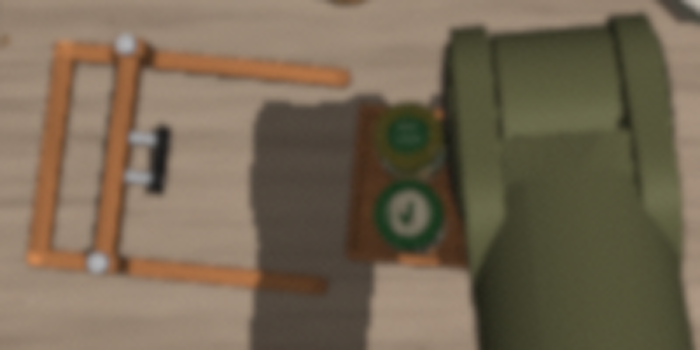

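View pics/c5.png

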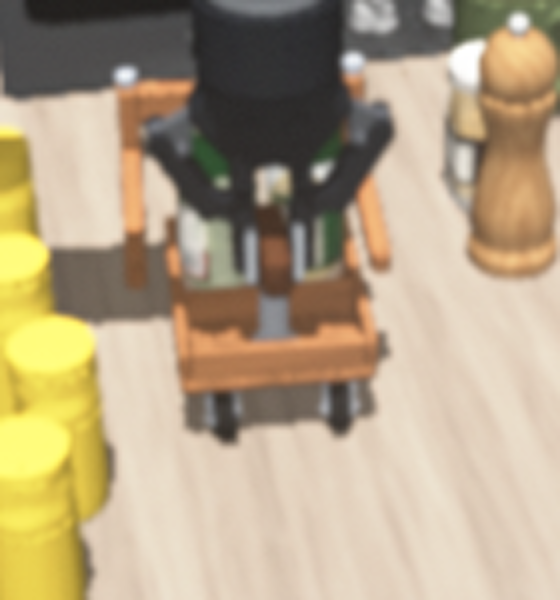

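The castors trail straight in the side crop (rear wheels at (222,415) and (340,405)), and both jars are upright. In the top crop the nose is just outside the mouth, edge (358,98)–(348,262). I'll check centring.

```bash
python3 - <<'E'
from h import *
m=np.array([530.2,89.]);b=1.474;ex=np.array([np.cos(b),np.sin(b)]);ey=np.array([-ex[1],ex[0]])
for u,v,z in[(358,98,66),(348,260,66),(347,77,14),(325,285,14),(168,130,58),(160,192,58)]:
  q=ray('top',145+u/3.5,165+v/3.5,z)[:2]-m;print((q@ex).round(1),(q@ey).round(1))
for d in r.tip_of('top','jar_left_mid')[:1]+r.tip_of('top','jar_right_mid')[:4]:
  q=np.array(d['location'][:2])-m;print('jar',(q@ex).round(1),(q@ey).round(1))
E
```

```text
-13.5 -55.5
-18.3 57.6
0.8 -77.4
0.8 76.0
118.2 -21.3
118.6 22.8
jar -264.4 -184.5
jar 12.8 158.4
jar -54.1 -20.7
jar -265.8 134.2
```

Request:
play_rows(series=[0,0,0.01,0.006,0,0,0.005,0,0,0.01,0.012,0,0,0.005,0,0,0,0.012,0,0,0.005,0,0,0,0.012,0,0,0.005,0,0,0,0.012,0,0,0.005])

```text
clock: 8.07
tcp_pos: [524.8, 11.4, 98.3]
tool_rot: [0.747, 0.665, 0.0, 0.0]
force: [0.3, -2.7, 1.8]
width: 0.203
grip_force: 40.2
```

Request:
play_rows(series=[0,0,0,0.012,0,0,0.005,0,0,0,0.012,0,0,0.005,0,0,0,0.012,0,0,0.005,0,0,0,0.01,0,0,0.005,0,0,0,0.006,0,0,0.005])

```text
clock: 8.7
tcp_pos: [530.7, 63.1, 98.3]
tool_rot: [0.747, 0.665, 0.0, -0.0]
force: [-0.1, -2.6, 3.9]
width: 0.201
grip_force: 40.4
```

```bash
python3 -c "
from h import *
bayrel(5)"
```

```text
bay x,y,yaw -25.8 -3.0 -0.0185
t 8.7 tcp [530.7  63.1  98.3] yaw 1.456 tilt [0.0002 0.0002] w 0.201 F [-0.1 -2.6  3.9]
0 -0.004 [0.0061, -0.0007, -0.0]
1 -0.004 [0.0061, -0.0007, -0.0]
2 -0.004 [0.0061, -0.0007, -0.0]
3 -0.004 [0.0062, -0.0006, -0.0]
4 -0.004 [0.0062, -0.0006, -0.0]
```

Request:
play_rows(series=[0,0,0,0.005,-0.0005,0,0.005,0,0,0,0.004,-0.0005,0,0.005,0,0,0,0.004,-0.0005,0,0.005,0,0,0,0.004,-0.0005,0,0.005,0,0,0,0.003,0,0,0.005])

```text
clock: 9.32
tcp_pos: [530.9, 82.5, 98.3]
tool_rot: [0.747, 0.665, 0.0, 0.0]
force: [1.1, -2.6, 4.4]
width: 0.207
grip_force: 40.4
```

Request:
play_rows(series=[0,0,0,0.002,0,0,0.005,0,0,0,0.002,0,0,0.005,0,0,0,0.002,0,0,0.005])

```text
clock: 9.7
tcp_pos: [531.6, 88.2, 98.3]
tool_rot: [0.747, 0.665, -0.0, 0.0]
force: [0.2, -2.9, 5.6]
width: 0.204
grip_force: 40.6
```

```bash
python3 -c "
from h import *
bayrel(10)"
```

```text
bay x,y,yaw -0.6 -1.5 -0.0193
t 9.7 tcp [531.6  88.2  98.3] yaw 1.455 tilt [-0.0001 -0.0002] w 0.204 F [ 0.2 -2.9  5.6]
0 -0.004 [0.0021, -0.0003, -0.0]
1 -0.004 [0.0021, -0.0003, -0.0]
2 -0.004 [0.0021, -0.0003, -0.0]
3 -0.004 [0.0021, -0.0003, -0.0]
4 -0.004 [0.0021, -0.0003, -0.0]
```

Request:
play_rows(series=[0,0,0,0.002,0,0,0.005,0,0,0,0.0015,0,0,0.005,0,0,0,0.0015,0,0,0.005])

```text
clock: 10.07
tcp_pos: [532.1, 93.1, 98.3]
tool_rot: [0.747, 0.665, -0.0, 0.0]
force: [-0.4, -2.6, 6.0]
width: 0.204
grip_force: 40.6
```

Request:
play_rows(series=[0,0,0,0.0015,0,0,0.005,0,0,0,0.0015,0,0,0.005])

```text
clock: 10.32
tcp_pos: [532.4, 95.9, 98.3]
tool_rot: [0.747, 0.665, -0.0, 0.0]
force: [-0.5, -3.6, 6.1]
width: 0.203
grip_force: 40.7
```

Request:
play_rows(series=[0,0,0,0.001,0,0,0.005,0,0,0,0.001,0,0,0.005])

```text
clock: 10.58
tcp_pos: [532.6, 97.8, 98.3]
tool_rot: [0.747, 0.665, -0.0, 0.0]
force: [-0.2, -3.4, 5.7]
width: 0.205
grip_force: 40.8
```

Request:
play_rows(series=[0,0,0,0.001,0,0,0.005,0,0,0,0.001,0,0,0.005])

```text
clock: 10.82
tcp_pos: [532.8, 99.7, 98.3]
tool_rot: [0.747, 0.665, -0.0, 0.0]
force: [-0.5, -2.7, 7.2]
width: 0.208
grip_force: 40.8
```

Request:
play_rows(series=[0,0,0,0.001,0,0,0.005,0,0,0,0.001,0,0,0.005])

```text
clock: 11.08
tcp_pos: [533.1, 101.6, 98.3]
tool_rot: [0.747, 0.665, -0.001, 0.0]
force: [-1.3, -4.6, 6.5]
width: 0.197
grip_force: 40.9
```

Request:
play_rows(series=[0,0,0,0.001,0,0,0.005,0,0,0,0.0005,0,0,0.005])

```text
clock: 11.32
tcp_pos: [533.2, 102.0, 98.3]
tool_rot: [0.747, 0.665, -0.001, 0.001]
force: [-1.8, -7.3, 8.4]
width: 0.202
grip_force: 41.3
```

The stop is solid: the force has risen to 7 N with hardly any advance. I'll relax a little and release.

Request:
play_rows(series=[0,0,0,-0.0008,0,-0.001,0.005,0,0,0,0,0,0,0.018,0,0,0,0,0,0,0.024,0,0,0,0,0,0,0.036,0,0,0,0,0,0,0.05], newtons=20)

```text
clock: 11.95
tcp_pos: [533.1, 103.6, 99.1]
tool_rot: [0.747, 0.665, 0.0, -0.0]
force: [0.2, -0.5, -0.1]
width: 0.583
grip_force: 0.0
```

Request:
play_rows(series=[0,0,0,0,0,0,0.05,0,0,0,0,0,-0.015,0.05,0,0,0,0,0,-0.03,0.05,0,0,0,0,0,-0.05,0.05,0,0,0,0,0,-0.06,0.05])

```text
clock: 12.58
tcp_pos: [532.7, 102.8, 256.1]
tool_rot: [0.747, 0.665, -0.0, -0.0]
force: [0.4, -0.4, 0.9]
width: 0.586
grip_force: 0.0
```

Request:
play_rows(series=[0,0,0,-0.06,0,0,0.05,0,0,0,-0.06,0,0,0.05,0,0,0,-0.06,0,0,0.05,0,0,0,-0.06,0,0,0.05,0,0,0,0,0,0,0.05])

```text
clock: 13.2
tcp_pos: [504.3, -142.0, 255.0]
tool_rot: [0.75, 0.661, -0.001, 0.001]
force: [0.1, -0.4, -0.1]
width: 0.587
grip_force: 0.0
```

```bash
python3 - <<'E'
from h import *
s,p,y,R=state();print(s['clock'],p)
save('top','t3.png');save('side','s4.png')
m=np.array([530.2,89.]);b=1.474;ex=np.array([np.cos(b),np.sin(b)]);ey=np.array([-ex[1],ex[0]])
for c in['top','side']:
  for d in r.tip_of(c,'caddy_handle')[:2]:
    q=np.array(d['location'][:2])-m;print(c,(q@ex).round(1),(q@ey).round(1),d['score'])
A=cv2.resize(cv2.imread('pics/t3.png')[165:265,145:265],None,fx=3.3,fy=3.3,interpolation=cv2.INTER_CUBIC)
B=cv2.resize(cv2.imread('pics/s4.png')[150:270,190:300],None,fx=3.3,fy=3.3,interpolation=cv2.INTER_CUBIC)
H=max(len(A),len(B));P=lambda x:cv2.copyMakeBorder(x,0,H-len(x),0,5,0)
cv2.imwrite('pics/c6.png',np.hstack([P(A),P(B)]))
E
```

```text
13.2 [ 504.25523777 -141.97020559  254.98472463]
top 17.0 -3.0 0.62
```

View pics/c6.png

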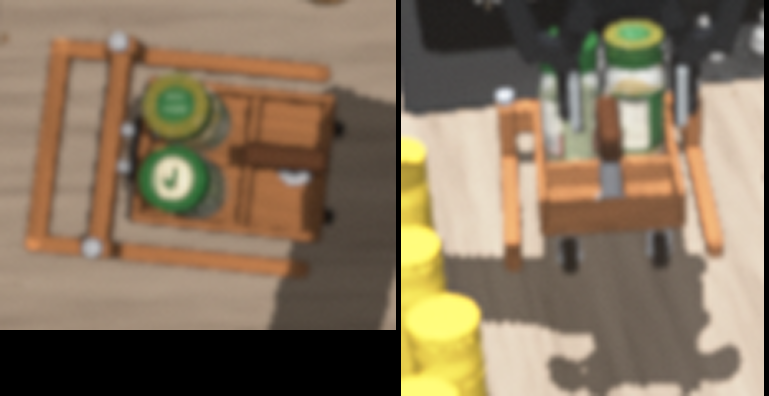

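The caddy is centred and square with its nose on the buffer at (133,145). The rear castors trail straight and the jars are upright, so I'll hand it in.

```bash
python3 -c "
from h import *
print(r.finish_job())"
```

```text
the job is handed in; nothing more can be done
None
```

The caddy is parked and handed in: centred and square in the bay, nose pressed onto the buffer until the stop felt solid (about 7 N), castors trailing straight in the side view and both jars upright; the hand-in reported no verdict.

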